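# Clamp a seal die in the thickness gauge by its ratchet

### The job

Put the brass die with the orange grip into the guide channel of the bench thickness gauge and slide it home until its nose presses gently against the red stop. Then turn the black ratchet knob on top clockwise until the spindle clamps the die and the ratchet slips, stop within a quarter turn of slipping, and let go, leaving the die clamped and everything else where it is.

Things in the scene. Friction and masses are not known exactly. Their poses are not given: they have to be found in the camera images.
- die: The brass die: orange plastic grip block 30 (x) x 18 (y) x 40 (z) mm, from which a flat brass tongue, 20 mm wide, under 12 mm thick (thickness not given), runs along the die's +x. Tongue and block share one flat underside. Origin: centre of the block's underside; z up. Lies flat on the table at the start. About 150 g, centre of mass about 23 mm ahead of the origin. Pinch the block across y.
- die_nose (a point): Centre of the lower edge of the tongue's nose, 100 mm along the die's +x from its origin.
- gauge: Bench thickness gauge, bolted down. Origin: on the table plane under the spindle axis; z up; +x is the way a die is slid in. Flat steel bed 48 mm wide, top 30 mm above the table, from x = -130 to +60 mm. A column at x = +34 to +56 mm carries an arm over the bed (30 mm wide, x = -15 to +55 mm, 68 to 85 mm above the table) that holds spindle, thimble and knob; nothing stands higher than the knob.
- stop: Red end stop on the bed, 26 mm wide and 18 mm high. Origin: centre of the lower edge of its face towards the channel, at gauge x = +14 mm, at bed height (30 mm above the table); axes as the gauge's. The die is home when its nose touches this face (1.5 mm at most). Rigid: seat the die with a light push of 2 to 20 N, never more.
- spindle: Steel spindle of 8 mm diameter, upright. Origin: centre of its lower end face, which comes down on the tongue. At the start 4 to 10 mm clear above the tongue of a die lying on the bed.
- thimble (a joint): Turn of the thimble (aluminium sleeve, 32 mm diameter, under the knob) in rad, growing clockwise seen from above. Every radian lowers spindle, thimble and knob together by 3.18 mm (20 mm a turn). Turning it freely takes about 0.045 N m. It stays where it is left.
- ratchet (a joint): Slip of the knob against the thimble in rad, growing clockwise seen from above, 0 at the start. Still while knob and thimble turn together; grows once the knob's torque passes about 0.115 N m, when the spindle presses on the die with some 12 to 22 N. Wanted at the end: 0.2 to 1.57, a quarter turn at most.
- knob_grip (a point): Point on the axis of the ratchet knob at a good height to grip: 8 mm below its top, 20 mm above its lower edge. The knob is a round black ridged cylinder of 28 mm diameter with a yellow mark; this point is about 145 mm above the table and sinks as the knob is turned down. The thimble's top is 22 mm below it. Can be gripped from above at any angle.
- die_other: Another die of the same form and size with a steel tongue and a blue grip; leave it alone.
- loupe: Black loupe, 40 mm across and 40 mm high; leave it alone.
- gauge_block: Steel block 35 x 20 x 30 mm; leave it alone.
- jar: Amber glass jar with white cap, 48 mm across and 60 mm high; leave it alone.
- ring_gauge: Steel ring 44 mm across and 14 mm high; leave it alone.
- driver: Red screwdriver 140 mm long; leave it alone.
- dish: White dish 70 mm across and 22 mm high; leave it alone.
- mouth (a point): Mouth of the guide channel: a point on the bed's top, on its centre line, 59 mm before the spindle axis (gauge x = -59 mm). Two rails 6 mm high stand 24 mm apart from gauge x = -41 to +14 mm; before them the mouth flares to about 37 mm at this point. With the die home its grip block stands outside the rails, its origin at gauge x = -86 mm.
There are look-alikes about, which are no part of the job. There is more than one size of the die; the job needs the smallest.

How it is judged:
By the outcome, as a careful person would: the job done as asked, in the order asked, and still so for the second after the job is handed in, with the robot touching nothing.
It also fails if it takes over 72 s, if anything falls off the work surface, if the arm or the gripper's body presses on something with over 40 N, if the wrist force passes 120 N, or if a joint passes its speed limit or range.

### The arm

A 6-joint arm with a two-finger parallel gripper is mounted at the origin on the work surface. World frame = base frame: x ahead of the robot, y to its left, z up, the work surface at z = 0. Lengths are in m, angles in degrees, forces in N, time in s.
With the tool pointing down it reaches from about 0.25 to 0.725 m from the base axis. Payload 9.7 kg.
Tool frame: the origin (TCP) lies between the finger pads; the fingertips stand 11 mm ahead of it and the grasp point (between the pads) lies 8 mm behind it; y points along the fingers, x is the direction in which the jaws open and shut, and the axes are right-handed (so a half turn about y gives the same grasp; the last joint's range is limited). The gripper opens to 85 mm and grips with 20 to 120 N. Pads are 22 mm wide; open, the fingers measure 114 mm over their backs; the gripper's body (76 mm by 85 mm) begins 54 mm behind the grasp point. The pads swing forward as they close: fully open they stand 13 mm farther back than shut.
Start: joints at [66.349, 4.979, 10.078, 95.1, 0, 90], TCP at [0.221, 0.504, 0.242] pointing down, gripper open.
Joint ranges: [-179.16, 179.16], [-48.56, 103.87], [-65.8, 70.77], [-126.05, 130.52], [-82.76, 87.17], [-180, 180]. Speed limits (degrees/s): [127.2, 127.2, 147.25, 180, 180, 180].

### API

Orientations are given as [roll, pitch, yaw] about the fixed x, y, z axes, in that order (R = Rz(yaw) Ry(pitch) Rx(roll)).
In Python, from workcell import bot, vision gives the robot as it stands. The module is installed in compiled form; this text tells all that it offers.
- The arm moves only by the shell command python3 -m crank 'ROWS' [OPENING] [FORCE]. ROWS is text: rows parted by semicolons, each of 6 numbers parted by spaces: the shift along the tool's x, y, z in m, then the turn, a rotation vector about the tool's x, y, z in rad. A call has 1 to 8 rows; each row is the pose to reach, as a shift and turn from the pose commanded when the call began, along the tool's axes at that moment; what a row does not reach only later rows make up. A row lasts 1/10 s, in which the tool goes at most 50 mm and 8.59 degrees, less where a joint would pass 70% of its speed; a pose out of reach is approached as far as the arm can. A call with a gripper value outside its range is refused whole. OPENING is the gripper's target within -1 to 1 (shut at 1, half-way at 0, fully open at -1), set as the call begins (- or left out, the last holds). The fingers move at their own pace and stop on an object; FORCE is the grip in N (left out, the last holds). Time passes only in rows, so rows that repeat a pose let the fingers close. It gives the time, the measured TCP pose, the force and the opening at its end, in the units of the state.
- bot.get_obs(): the state, without advancing time (a new reading comes with each control period).
- vision.camera(name): name is "side" or "top" or "wrist"; returns the picture (400x640x3 uint8, red, green, blue); there is no depth.
- vision.get_calibration(name): a dict with "fx", "fy", "cx", "cy" (pixels), "rvec" (rotation vector, rad) and "tvec" (3), from world to camera coordinates, as OpenCV has them. Camera axes: x right, y down, z forward; pixel columns grow to the right and rows downward; lengths in m; the calibration is good to about 2 mm. A picture is of the moment at which its call begins: read the wrist's pose just before it. get_calibration takes no time and is no camera call; for the wrist camera it gives the pose at the moment of the call.
- bot.job_done(): hands the job in, once; it reports no verdict.
The state is a dict: "time": time; "q": joint angles; "qd": joint speeds; "joint_efforts": joint torques, N m; "ee_pos": TCP position; "tcp_rot": TCP orientation; "wrist_force": force on the tool from outside, world axes, zero at the start; "torque": the same for the moment, N m; "opening": finger opening in m.
Only numpy, scipy, OpenCV 4.12 (cv2) and the standard library are available. Lean on these libraries where they do the work, as an engineer would, in place of code of your own. Each camera call takes 0.05 s, during which the arm holds its last target. There are 200 camera calls.

## Working session

There is one attempt and no reset: what is moved stays moved. The work goes in short steps, Python scripts to look and compute and a shell command to move; the robot and the scene stay as the last step left them, time stands still between calls to the robot, and variables do not carry over. Pictures are saved under pics/ and viewed, about 8 in all and at most 12, crops included, and the job is handed in when it is done.

```bash
mkdir -p pics
cat > h.py <<'E'
import numpy as np, cv2
from workcell import bot, vision
def cal(n):
    c=vision.get_calibration(n); K=np.array([[c['fx'],0,c['cx']],[0,c['fy'],c['cy']],[0,0,1.]])
    return K,cv2.Rodrigues(np.array(c['rvec'],float))[0],np.array(c['tvec'],float).ravel()
def ray(c,u,v):
    K,R,t=c; return -R.T@t, R.T@np.linalg.inv(K)@np.array([u,v,1.])
def atz(c,u,v,z):
    o,d=ray(c,u,v); return o+d*(z-o[2])/d[2]
def proj(c,p):
    K,R,t=c; q=K@(R@np.array(p,float)+t); return q[:2]/q[2]
def snap(n,name):
    c=cal(n); im=vision.camera(n); cv2.imwrite(f'pics/{name}.png',im[:,:,::-1]); return c,im
E
python3 - <<'E'
from h import *
print(bot.get_obs())
a=[]
for n in ['top','side']:
    c,im=snap(n,n+'0'); print(n,c)
snap('wrist','wrist0')
E
```

```text
{'time': 0.0, 'q': array([ 6.63503639e+01,  5.01271068e+00,  1.00326237e+01,  9.51013066e+01,
       -1.20107557e-03,  8.99992618e+01]), 'qd': array([ 0.0684355 , -0.08286252,  0.03669743,  0.00135539, -0.07256207,
       -0.0157554 ]), 'joint_efforts': array([ 5.30113412e-04, -5.20384347e+01,  4.64808261e+01,  1.61748257e-02,
        4.29493309e-05,  1.40380183e-05]), 'ee_pos': array([0.22053909, 0.50359005, 0.24155123]), 'tcp_rot': array([-9.00012000e+01,  8.13936441e-02,  6.63511021e+01]), 'wrist_force': array([ 0.78965995, -0.72221451, -0.16723382]), 'torque': array([-0.00852918,  0.01117292, -0.0125857 ]), 'opening': 0.08550436000027306}
top (array([[498.98858442,   0.        , 320.57201336],
       [  0.        , 498.98858442, 192.44307156],
       [  0.        ,   0.        ,   1.        ]]), array([[-0.00957944, -0.99994985, -0.00291973],
       [-0.99345058,  0.00984957, -0.11383732],
       [ 0.11386037,  0.00181011, -0.99349511]]), array([0.04346489, 0.57418149, 1.36901468]))
side (array([[449.09938364,   0.        , 326.22460931],
       [  0.        , 449.09938364, 191.54865344],
       [  0.        ,   0.        ,   1.        ]]), array([[ 0.99172593, -0.12770614, -0.0130697 ],
       [-0.09723663, -0.68081145, -0.72597576],
       [ 0.08381355,  0.72123984, -0.68759609]]), array([-0.54898977,  0.16224561,  1.28105262]))
```

View pics/top0.png

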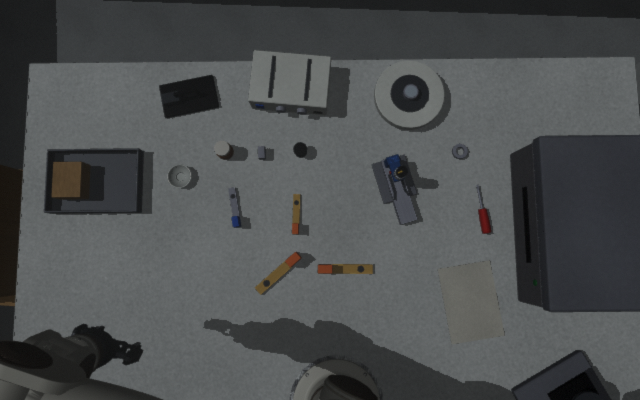

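View pics/side0.png

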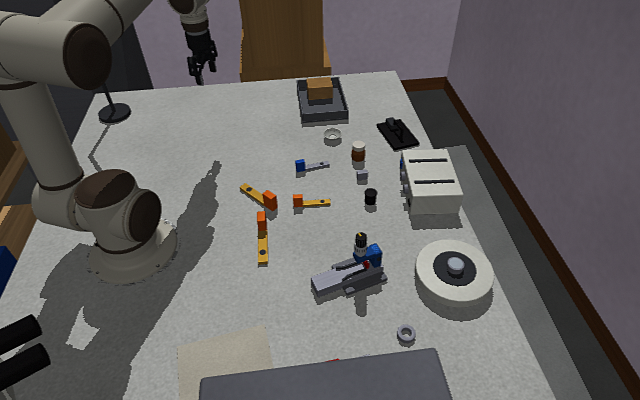

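The top view shows three orange-grip dies near (296,214), (279,272) and (346,269), and the gauge near (400,185) with its knob at about (402,172). The die at (296,214) looks smallest. I'll enlarge to measure.

Run:
```python
import cv2,numpy as np
t=cv2.imread('pics/top0.png'); 
a=cv2.resize(t[185:300,250:385],None,fx=5,fy=5,interpolation=cv2.INTER_CUBIC)
cv2.imwrite('pics/cropA.png',cv2.convertScaleAbs(a,alpha=1.4))
b=cv2.resize(t[145:230,360:430],None,fx=7,fy=7,interpolation=cv2.INTER_CUBIC)
cv2.imwrite('pics/cropB.png',cv2.convertScaleAbs(b,alpha=1.6))
```

```text
(no output)
```

View pics/cropA.png

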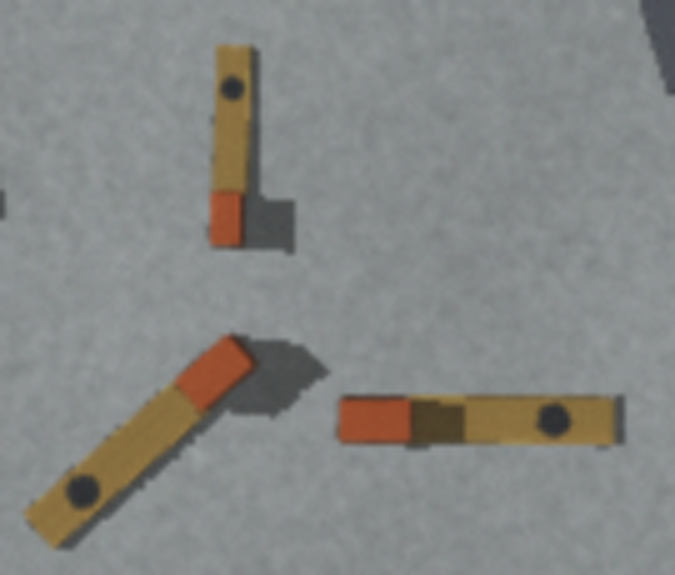

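View pics/cropB.png

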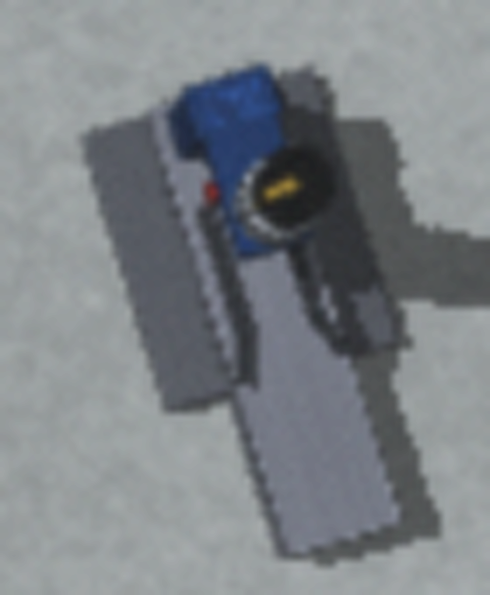

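```bash
cat > m1.py <<'E'
from h import *
c=cal('top')
A=lambda u,v,z: atz(c,250+u/5,185+v/5,z)
B=lambda u,v,z: atz(c,360+u/7,145+v/7,z)
np.set_printoptions(precision=4,suppress=True)
bk=A(226,219.5,.04); n=A(234.5,46,.01)
d=n-bk; print('block',bk,'nose',n,'len',np.hypot(*d[:2]),'yaw',np.degrees(np.arctan2(d[1],d[0])))
print('block corners',[A(*p,.04) for p in [(212,192),(243,193),(241,247),(208,246)]])
# others lengths
for s,e in [((214,373),(46,530)),((373,420),(616,421))]:
    print('other len',np.hypot(*(A(*e,.01)-A(*s,.04))[:2]))
k=B(289,192,.153); m=B(341,536,.03); print('knob',k,'bed end',m,np.hypot(*(k-m)[:2]))
print('end corners',B(283,553,.03),B(400,520,.03), 'width',np.linalg.norm(B(283,553,.03)-B(400,520,.03)))
d=k-m; print('gauge yaw',np.degrees(np.arctan2(d[1],d[0])))
w=B(400,520,.03)-B(283,553,.03); print('yaw from edge',np.degrees(np.arctan2(w[0],-w[1])))
e=B(245,390,.03)-B(283,553,.03); print('yaw from left edge',np.degrees(np.arctan2(e[1],e[0])))
s=cal('side'); print('knob in side',proj(s,k),'bed end side',proj(s,m),'nose side',proj(s,n))
cw,i=cal('wrist'),0; R=cw[1]; o=-R.T@cw[2]; print('wrist cam',o,R, cw[0][0])
E
python3 m1.py
```

```text
block [0.4727 0.1092 0.04  ] nose [0.5728 0.1055 0.01  ] len 0.10015109777782533 yaw -2.0770700280863807
block corners [array([0.488 , 0.1169, 0.04  ]), array([0.4873, 0.0997, 0.04  ]), array([0.4575, 0.1009, 0.04  ]), array([0.4582, 0.1192, 0.04  ])]
other len 0.12922863696311246
other len 0.13649193628522238
knob [ 0.6107 -0.1709  0.153 ] bed end [ 0.4905 -0.2077  0.03  ] 0.12566119103610618
end corners [ 0.484  -0.1844  0.03  ] [ 0.4967 -0.2314  0.03  ] width 0.04876813701380555
gauge yaw 17.027507471724817
yaw from edge 15.114378777807907
yaw from left edge 11.583207521872069
knob in side [357.3317 235.5475] bed end side [312.0319 282.8583] nose side [327.9851 200.3616]
wrist cam [0.1599 0.5293 0.3741] [[ 0.4007  0.9162 -0.0003]
 [ 0.8843 -0.3867  0.2616]
 [ 0.2396 -0.1051 -0.9652]] [286.0185   0.     315.4297]
```

Run:
```python
import cv2,numpy as np
t=cv2.imread('pics/side0.png')
a=cv2.resize(t[180:310,280:400],None,fx=4.5,fy=4.5,interpolation=cv2.INTER_CUBIC)
cv2.imwrite('pics/cropC.png',cv2.convertScaleAbs(a,alpha=1.5))
```

```text
(no output)
```

View pics/cropC.png

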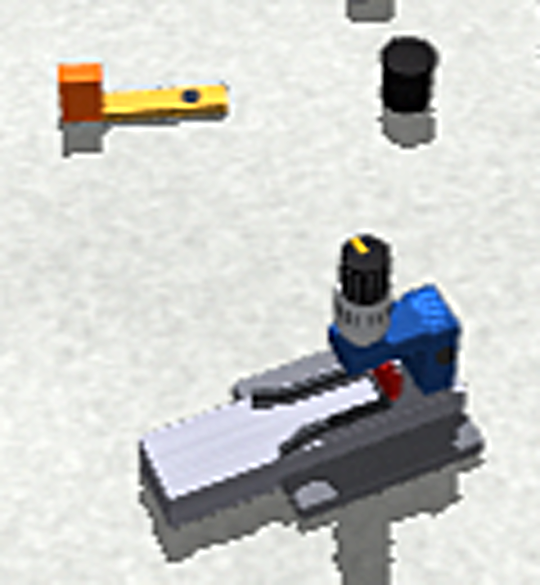

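The side crop shows the small die's nose at about side px (330.5,201), the knob top at (360.7,234.4), and bed end corners at (311,278) and (318,291). These sit 2–3 px from the top-camera predictions, a cross-camera bias of a few mm. I'll refine with the wrist camera close up. The smallest die is confirmed at 100 mm, against 129 and 136 mm.

```bash
cat > go.py <<'E'
import sys
from h import *
from scipy.spatial.transform import Rotation as Ro
def go(x,y,z,yaw):
    s=bot.get_obs(); R=Ro.from_euler('xyz',s['tcp_rot'],degrees=True)
    T=Ro.from_euler('xyz',[-90,0,yaw],degrees=True)
    print('t',round(s['time'],2),'pos',s['ee_pos'].round(4),'rot',s['tcp_rot'].round(2),'F',s['wrist_force'].round(1),'q6',s['q'][5].round(1))
    print('shift',R.inv().apply(np.array([x,y,z])-s['ee_pos']).round(4),'turn',(R.inv()*T).as_rotvec().round(4))
if __name__=='__main__': go(*map(float,sys.argv[1:5]))
E
python3 -m crank '-.26 .06 -.39 0 -.378 0;-.26 .06 -.39 0 -.378 0;-.26 .06 -.39 0 -.378 0;-.26 .06 -.39 0 -.378 0;-.26 .06 -.39 0 -.378 0;-.26 .06 -.39 0 -.378 0;-.26 .06 -.39 0 -.378 0;-.26 .06 -.39 0 -.378 0' -1 40
python3 go.py .473 .109 .18 88
```

```text
time: 0.95
ee_pos: [0.4326, 0.1723, 0.1919]
tcp_rot: [-90.0, -0.0, 88.0]
wrist_force: [0.9, 1.5, 1.1]
opening: 0.0858
t 0.95 pos [0.4326 0.1723 0.1919] rot [-9.001e+01 -1.000e-02  8.801e+01] F [0.9 1.5 1.1] q6 23.7
shift [-0.0619  0.0119 -0.0426] turn [0.0002 0.0002 0.0002]
```

```bash
python3 -m crank '-.03 .006 -.02 0 0 0;-.062 .012 -.043 0 0 0;-.062 .012 -.043 0 0 0;-.062 .012 -.043 0 0 0'
python3 - <<'E'
from h import *
s=bot.get_obs(); print(s['ee_pos'],s['tcp_rot'])
c,im=snap('wrist','w1'); np.save('w1c.npy',np.array([*c[0].ravel(),*c[1].ravel(),*c[2]]))
print(proj(c,[.473,.109,.04]),proj(c,[.573,.1055,.01]))
E
python3 -c "
import cv2;cv2.imwrite('pics/w1b.png',cv2.convertScaleAbs(cv2.resize(cv2.imread('pics/w1.png')[40:360,170:470],None,fx=1.85,fy=1.85,interpolation=2),alpha=1.4))"
```

```text
time: 1.35
ee_pos: [0.4727, 0.1101, 0.1798]
tcp_rot: [-89.9, 0.0, 87.9]
wrist_force: [0.4, 0.7, -0.6]
opening: 0.0855
[0.47273468 0.11010045 0.17976736] [-8.99351711e+01  3.73437566e-03  8.78851319e+01]
[315.1486855  186.93193934] [315.30554557 263.83319006]
```

View pics/w1b.png

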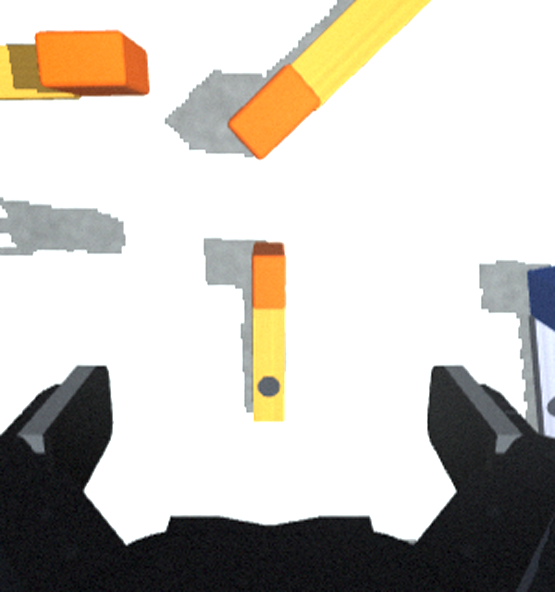

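Wrist view: the small die's block top face is centred at px (315.4,191.9), and its nose is at (315.1,267). It is well centred across, and lies about 4 mm further in x than the top camera said, which agrees with the side camera.

Run:
```python
from h import *
a=np.load('w1c.npy'); c=(a[:9].reshape(3,3),a[9:18].reshape(3,3),a[18:])
W=lambda u,v,z: atz(c,170+(u+.0)/1.85,40+v/1.85,z).round(4)
print('top centre',W(269,281,.04),'edges',W(253,281,.04),W(285,281,.04),W(269,255,.04),W(269,307,.04))
print('bottom back',W(269,243,0))
for z in(.008,.01): print('nose',W(268.5,420,z))
b=W(269,281,.04);n=W(268.5,420,.01); print('yaw',np.degrees(np.arctan2(n[1]-b[1],n[0]-b[0])),np.linalg.norm((n-b)[:2]))
s=cal('side')
from go import go
go(b[0],b[1],.017,88)
```

```text
top centre [0.478  0.1091 0.04  ] edges [0.4777 0.1006 0.04  ] [0.4783 0.1176 0.04  ] [0.4639 0.1096 0.04  ] [0.4925 0.1085 0.04  ]
bottom back [0.465  0.1096 0.    ]
nose [0.5783 0.1051 0.008 ]
nose [0.5772 0.1051 0.01  ]
yaw -2.3090627890256834 0.09928061240745856
t 1.4 pos [0.4725 0.1109 0.1801] rot [-8.996e+01 -1.000e-02  8.797e+01] F [-0.4  0.1  0.3] q6 15.2
shift [-0.0016  0.1631 -0.0056] turn [-0.0006 -0.0005  0.0001]
```

```bash
python3 -m crank '-.002 .04 -.006 0 .004 0;-.002 .085 -.006 0 .004 0;-.002 .13 -.006 0 .004 0;-.002 .15 -.006 0 .004 0;-.002 .162 -.006 0 .004 0;-.002 .162 -.006 0 .004 0;-.002 .162 -.006 0 .004 0'
python3 go.py .478 .109 .018 87.8
python3 -m crank '0 0 0 0 0 0;0 0 0 0 0 0;0 0 0 0 0 0;0 0 0 0 0 0;0 0 0 0 0 0;0 0 0 0 0 0;0 0 0 0 0 0;0 0 0 0 0 0' 1 40
python3 -m crank '0 0 0 0 0 0;0 0 0 0 0 0'
```

```text
time: 2.1
ee_pos: [0.4793, 0.1093, 0.0196]
tcp_rot: [-90.1, -0.0, 87.8]
wrist_force: [0.2, -0.3, 0.6]
opening: 0.0853
t 2.1 pos [0.4793 0.1093 0.0196] rot [-9.009e+01 -3.000e-02  8.783e+01] F [ 0.2 -0.3  0.6] q6 15.0
shift [-0.0003  0.0016  0.0012] turn [0.0016 0.0005 0.0005]
time: 2.9
ee_pos: [0.4789, 0.1086, 0.0185]
tcp_rot: [-90.0, -0.0, 87.8]
wrist_force: [-1.0, 0.3, 5.3]
opening: 0.0175
time: 3.1
ee_pos: [0.4789, 0.1086, 0.0185]
tcp_rot: [-90.0, -0.0, 87.8]
wrist_force: [-0.1, 0.4, 6.4]
opening: 0.0176
```

```bash
python3 -m crank '0 -.02 0 0 0 0;0 -.06 0 0 0 0;0 -.1 0 0 0 0;-.03 -.14 -.02 0 -.1 0;-.07 -.18 -.04 0 -.2 0;-.11 -.21 -.06 0 -.3 0;-.15 -.232 -.06 0 -.3 0;-.197 -.232 -.06 0 -.3 0'
python3 -m crank '0 0 0 0 0 0;0 0 0 0 0 0;0 0 0 0 0 0'
python3 - <<'E'
from h import *
s=bot.get_obs(); print(s['ee_pos'],s['tcp_rot'],s['wrist_force'],s['opening'])
c,im=snap('wrist','w2'); np.save('w2c.npy',np.array([*c[0].ravel(),*c[1].ravel(),*c[2]]))
cv2.imwrite('pics/w2b.png',cv2.convertScaleAbs(cv2.resize(im[80:360,60:400,::-1],None,fx=2.2,fy=2.2,interpolation=2),alpha=1.3))
E
```

```text
time: 3.9
ee_pos: [0.5322, -0.0843, 0.2517]
tcp_rot: [-90.2, 0.1, 105.1]
wrist_force: [0.7, 0.6, -2.2]
opening: 0.0176
time: 4.2
ee_pos: [0.531, -0.0824, 0.2486]
tcp_rot: [-89.9, -0.0, 105.0]
wrist_force: [-0.2, -0.1, -2.2]
opening: 0.0175
[ 0.5309513  -0.08241095  0.24855154] [-8.99333010e+01 -4.42055839e-02  1.04984506e+02] [-0.17477469 -0.05068208 -2.23308523] 0.01745783389431769
```

View pics/w2b.png

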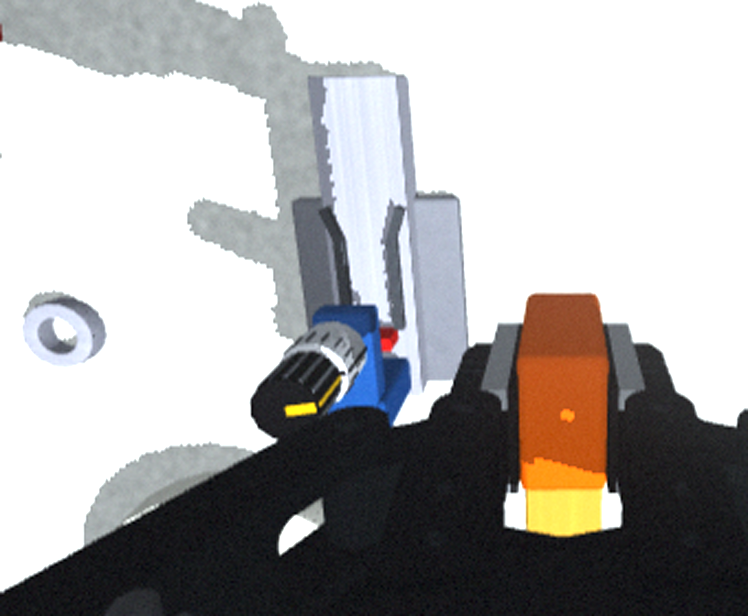

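Wrist view: the die is held straight. The gauge shows its bed end at crop y≈78, x 312–408, its rails, the red stop and the knob at (285,400). I'll zoom in for exact edges.

Run:
```python
from h import *
im=cv2.imread('pics/w2.png')
a=im[108:264,172:282]
a=cv2.resize(a,None,fx=5,fy=5,interpolation=cv2.INTER_CUBIC)
a=a[:600]; a=cv2.convertScaleAbs(a,alpha=.9)
cv2.imwrite('pics/w2z.png',a); print(a.shape)
```

```text
(600, 550, 3)
```

View pics/w2z.png

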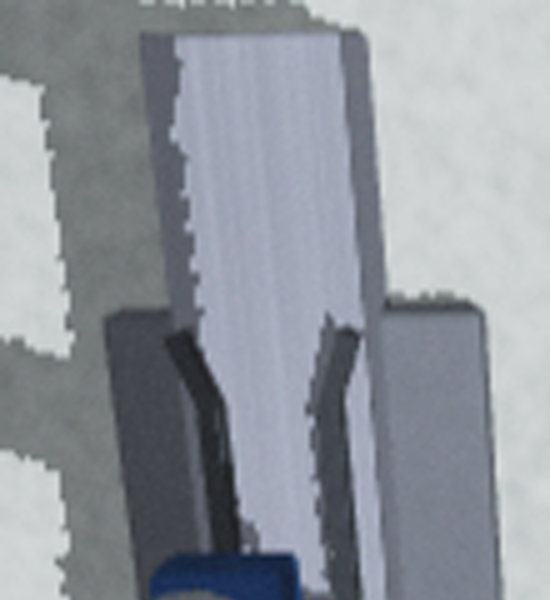

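The zoom shows bed top corners at (140,32) and (341,33), the left bed edge through (170,300), the right edge through (365,330), the left rail bend inner top at about (222,400), and the red stop hidden below.

```bash
cat > m2.py <<'E'
from h import *
np.set_printoptions(precision=4,suppress=True)
a=np.load('w2c.npy'); c=(a[:9].reshape(3,3),a[9:18].reshape(3,3),a[18:])
W=lambda u,v,z: atz(c,172+u/5,108+v/5,z)
L,Rr=W(140,32,.03),W(341,33,.03); m=(L+Rr)/2
print('end',L,Rr,'width',np.linalg.norm(L-Rr),'mid',m)
w=L-Rr; print('yaw end edge',np.degrees(np.arctan2(-w[0],w[1])))
for p,q in [((140,32),(170,300)),((341,33),(365,330))]:
    e=W(*q,.03)-W(*p,.03); print('yaw edge',np.degrees(np.arctan2(e[1],e[0])))
# knob top: crop w2b centre of top disc
k=atz(c,60+285/2.2,80+405/2.2,.153); print('knob',k, 'dist',np.linalg.norm((k-m)[:2]),'yaw',np.degrees(np.arctan2(*(k-m)[1::-1])))
for z in(.030,.036): print('rail start L',W(165,340,z),'R',W(358,330,z))
for n in('top','side'): print(n,proj(cal(n),m),proj(cal(n),k))
E
python3 m2.py
```

```text
end [ 0.4998 -0.2326  0.03  ] [ 0.4877 -0.1866  0.03  ] width 0.047484463252621595 mid [ 0.4938 -0.2096  0.03  ]
yaw end edge -165.26331643205367
yaw edge 15.636766770995559
yaw edge 15.884870763943415
knob [ 0.6173 -0.1751  0.153 ] dist 0.1282699563981998 yaw 15.580375694619251
rail start L [ 0.5718 -0.2149  0.03  ] R [ 0.5569 -0.1688  0.03  ]
rail start L [ 0.57   -0.2129  0.036 ] R [ 0.5553 -0.1676  0.036 ]
top [409.3629 220.4071] [402.8636 169.8663]
side [313.3661 283.3304] [360.3097 236.5657]
```

```bash
python3 -m crank '-.03 0 .03 0 -.009 0;-.06 0 .06 0 -.009 0;-.09 0 .09 0 -.009 0;-.1135 0 .099 0 -.009 0;-.1135 .04 .099 0 -.009 0;-.1135 .08 .099 0 -.009 0;-.1135 .12 .099 0 -.009 0;-.1135 .165 .099 0 -.009 0'
python3 -m crank '0 0 0 0 0 0;0 0 0 0 0 0'
python3 go.py .4649 -.2176 .0505 105.5
```

```text
time: 5.05
ee_pos: [0.4652, -0.217, 0.0831]
tcp_rot: [-90.1, 0.0, 105.6]
wrist_force: [0.8, -0.2, -1.8]
opening: 0.0174
time: 5.25
ee_pos: [0.4648, -0.2172, 0.085]
tcp_rot: [-90.0, -0.0, 105.6]
wrist_force: [-0.3, -0.3, -0.5]
opening: 0.0173
t 5.25 pos [ 0.4648 -0.2172  0.085 ] rot [-8.9960e+01 -4.0000e-02  1.0557e+02] F [-0.3 -0.3 -0.5] q6 -40.6
shift [-0.0004  0.0345  0.    ] turn [-0.0007  0.0012  0.0007]
```

```bash
python3 -m crank '0 .02 0 0 0 0;0 .034 0 0 0 0;0 .034 0 0 0 0'
python3 - <<'E'
from h import *
s=bot.get_obs(); print(s['ee_pos'],s['wrist_force'])
c,im=snap('wrist','w3'); np.save('w3c.npy',np.array([*c[0].ravel(),*c[1].ravel(),*c[2]]))
cs,ims=snap('side','s3')
a=cv2.resize(im[110:330,190:440,::-1],None,fx=2.7,fy=2.7,interpolation=2)
b=cv2.resize(ims[215:305,290:380,::-1],None,fx=5,fy=5,interpolation=2)
H=max(a.shape[0],b.shape[0]); p=lambda x:cv2.copyMakeBorder(x,0,H-x.shape[0],0,0,cv2.BORDER_CONSTANT)
v=np.hstack([p(a),p(b)]); v=v[:, :1125]; print(v.shape)
v=cv2.resize(v,None,fx=.71,fy=.71,interpolation=cv2.INTER_AREA); cv2.imwrite('pics/c3.png',cv2.convertScaleAbs(v,alpha=1.2)); print(v.shape)
E
```

```text
time: 5.55
ee_pos: [0.4649, -0.2179, 0.0504]
tcp_rot: [-90.0, -0.0, 105.5]
wrist_force: [0.1, -0.1, -0.9]
opening: 0.0171
[ 0.46486866 -0.21791827  0.05039775] [ 0.13789315 -0.07461289 -0.9184088 ]
(594, 1125, 3)
(422, 799, 3)
```

View pics/c3.png

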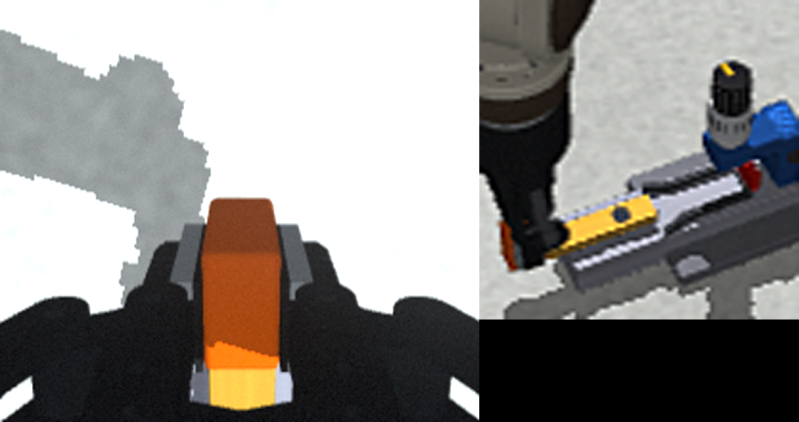

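Side view: the tongue lies along the bed with its nose at the mouth, aligned with the channel. The wrist view shows the block squarely gripped. Sliding in now.

```bash
python3 -m crank '0 0 -.005 0 0 0;0 0 -.01 0 0 0;0 0 -.015 0 0 0;0 0 -.02 0 0 0;0 0 -.025 0 0 0;0 0 -.025 0 0 0'
python3 -m crank '0 0 -.005 0 0 0;0 0 -.01 0 0 0;0 0 -.015 0 0 0;0 0 -.02 0 0 0;0 0 -.02 0 0 0'
python3 go.py .5324 -.1989 .0495 105.5
```

```text
time: 6.25
ee_pos: [0.4895, -0.2113, 0.0503]
tcp_rot: [-90.0, -0.0, 105.5]
wrist_force: [-0.2, -0.1, -1.2]
opening: 0.0169
time: 6.75
ee_pos: [0.5088, -0.206, 0.0503]
tcp_rot: [-90.0, 0.0, 105.5]
wrist_force: [-1.0, -0.6, -0.2]
opening: 0.0177
t 6.75 pos [ 0.5088 -0.206   0.0503] rot [-90.01   0.   105.5 ] F [-1.  -0.6 -0.2] q6 -37.6
shift [ 0.0006  0.0008 -0.0247] turn [ 0.0002  0.0001 -0.    ]
```

```bash
python3 -m crank '0 0 -.005 0 0 0;0 0 -.01 0 0 0;0 0 -.015 0 0 0;0 0 -.02 0 0 0;0 0 -.02 0 0 0'
python3 -m crank '0 .0005 -.001 0 0 0;0 .001 -.002 0 0 0;0 .001 -.003 0 0 0;0 .001 -.003 0 0 0'
python3 go.py .5324 -.1989 .0495 105.5
```

```text
time: 7.25
ee_pos: [0.5281, -0.2007, 0.0503]
tcp_rot: [-90.0, 0.0, 105.5]
wrist_force: [-0.7, 0.1, -1.1]
opening: 0.0175
time: 7.65
ee_pos: [0.5304, -0.2001, 0.0494]
tcp_rot: [-90.0, 0.0, 105.5]
wrist_force: [-0.1, -0.4, -1.4]
opening: 0.0174
t 7.65 pos [ 0.5304 -0.2001  0.0494] rot [-90.     0.   105.48] F [-0.1 -0.4 -1.4] q6 -36.1
shift [ 0.0006 -0.0001 -0.0023] turn [ 0.     -0.0004 -0.    ]
```

```bash
python3 -m crank '0 .0005 0 0 0 0;0 .001 0 0 0 0;0 .001 0 0 0 0'
python3 -m crank '0 0 -.0007 0 0 0;0 0 -.0015 0 0 0;0 0 -.0015 0 0 0'
python3 -m crank '0 0 -.0005 0 0 0;0 0 -.001 0 0 0;0 0 -.001 0 0 0'
```

```text
time: 7.95
ee_pos: [0.5303, -0.2001, 0.0485]
tcp_rot: [-90.0, 0.0, 105.5]
wrist_force: [-0.6, -0.4, 0.9]
opening: 0.0171
time: 8.25
ee_pos: [0.5319, -0.1998, 0.0486]
tcp_rot: [-90.0, 0.0, 105.5]
wrist_force: [-2.2, -0.2, 2.4]
opening: 0.0174
time: 8.55
ee_pos: [0.5328, -0.1995, 0.0485]
tcp_rot: [-90.0, 0.0, 105.5]
wrist_force: [-2.7, -1.1, 4.0]
opening: 0.0174
```

```bash
python3 -m crank '0 0 -.0005 0 0 0;0 0 -.001 0 0 0;0 0 -.001 0 0 0'
python3 -m crank '0 0 -.0005 0 0 0;0 0 -.001 0 0 0;0 0 -.001 0 0 0'
```

```text
time: 8.85
ee_pos: [0.5338, -0.1992, 0.0486]
tcp_rot: [-90.0, 0.0, 105.5]
wrist_force: [-2.8, -0.2, 4.4]
opening: 0.0176
time: 9.15
ee_pos: [0.5347, -0.1989, 0.0486]
tcp_rot: [-90.0, 0.0, 105.5]
wrist_force: [-3.4, -2.1, 5.7]
opening: 0.0174
```

```bash
python3 -m crank '0 -.0004 0 0 0 0;0 -.0004 0 0 0 0'
python3 -m crank '0 0 -.0005 0 0 0;0 0 -.001 0 0 0;0 0 -.001 0 0 0'
python3 -m crank '0 0 -.0005 0 0 0;0 0 -.001 0 0 0;0 0 -.001 0 0 0'
```

```text
time: 9.35
ee_pos: [0.5348, -0.1988, 0.0486]
tcp_rot: [-90.0, -0.0, 105.5]
wrist_force: [-1.0, -0.6, 1.8]
opening: 0.0177
time: 9.65
ee_pos: [0.5357, -0.1985, 0.0486]
tcp_rot: [-90.0, -0.0, 105.5]
wrist_force: [-0.8, 0.6, 0.2]
opening: 0.0172
time: 9.95
ee_pos: [0.5364, -0.1983, 0.0486]
tcp_rot: [-90.0, -0.0, 105.5]
wrist_force: [-2.1, -0.4, -0.6]
opening: 0.0176
```

```bash
python3 -m crank '0 0 -.0005 0 0 0;0 0 -.0005 0 0 0'
python3 -m crank '0 0 -.0005 0 0 0;0 0 -.0005 0 0 0'
```

```text
time: 10.15
ee_pos: [0.5365, -0.1983, 0.0486]
tcp_rot: [-89.9, -0.0, 105.5]
wrist_force: [-5.4, -0.8, 0.2]
opening: 0.0175
time: 10.35
ee_pos: [0.5365, -0.1983, 0.0486]
tcp_rot: [-89.9, -0.0, 105.5]
wrist_force: [-8.5, -1.9, 2.4]
opening: 0.0175
```

```bash
python3 -m crank '0 0 0 0 0 0;0 0 0 0 0 0;0 0 0 0 0 0;0 0 0 0 0 0;0 0 0 0 0 0;0 0 0 0 0 0' -1
python3 -m crank '0 -.02 0 0 0 0;0 -.06 0 0 0 0;0 -.1 .0 0 0 0;0 -.15 0 0 0 0;0 -.19 0 0 0 0;0 -.19 0 0 0 0;0 -.19 0 0 0 0'
python3 - <<'E'
from h import *
s=bot.get_obs(); print(s['ee_pos'],s['tcp_rot'],s['wrist_force'])
c,im=snap('wrist','w4'); np.save('w4c.npy',np.array([*c[0].ravel(),*c[1].ravel(),*c[2]]))
cs,ims=snap('side','s4')
a=cv2.resize(im[90:340,210:430,::-1],None,fx=2.4,fy=2.4,interpolation=2)
b=cv2.resize(ims[215:305,310:390,::-1],None,fx=4,fy=4,interpolation=2)
H=600; p=lambda x:cv2.copyMakeBorder(x,0,H-x.shape[0],0,0,cv2.BORDER_CONSTANT)
v=np.hstack([p(a),p(b)])[:,:800]; print(a.shape,v.shape)
cv2.imwrite('pics/c4.png',v)
E
```

```text
time: 10.95
ee_pos: [0.5376, -0.198, 0.0488]
tcp_rot: [-90.0, 0.0, 105.5]
wrist_force: [-0.6, -0.1, -0.8]
opening: 0.0855
time: 11.65
ee_pos: [0.538, -0.1982, 0.2396]
tcp_rot: [-90.1, 0.1, 105.5]
wrist_force: [0.0, -0.1, -0.8]
opening: 0.0851
[ 0.53804319 -0.19820951  0.23960695] [-9.00932876e+01  6.55979010e-02  1.05483965e+02] [ 0.0154046  -0.14998208 -0.84916394]
(600, 528, 3) (600, 800, 3)
```

View pics/c4.png

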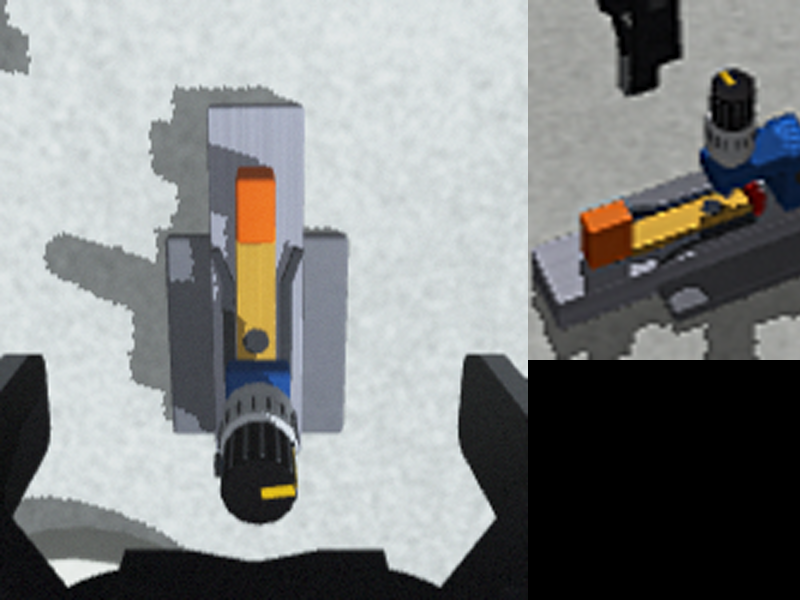

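The die is in the channel with its nose at the red stop (side view). In the wrist view the knob's top disc is centred at crop (258.5,487), with the yellow mark pointing image-right.

Run:
```python
from h import *
a=np.load('w4c.npy'); c=(a[:9].reshape(3,3),a[9:18].reshape(3,3),a[18:])
W=lambda u,v,z: atz(c,210+u/2.4,90+v/2.4,z).round(4)
k=W(258.5,487,.153); print('knob',k,'dia',np.linalg.norm(W(220,487,.153)-W(297,487,.153)), np.linalg.norm(W(258.5,452,.153)-W(258.5,523,.153)))
e=(W(208,105,.03)+W(303,105,.03))/2; ex=np.array([.9636,.2672,0])
print('end',e,'spindle from end',e+.13*ex, 'block',W(255.5,212,.07), 'spindle from block', W(255.5,212,.07)+.086*ex)
```

```text
knob [ 0.6176 -0.1749  0.153 ] dia 0.02811867706703144 0.02969781136716976
end [ 0.4932  -0.21035  0.03   ] spindle from end [ 0.618468 -0.175614  0.03    ] block [ 0.5363 -0.1985  0.07  ] spindle from block [ 0.6191696 -0.1755208  0.07     ]
```

```bash
python3 -m crank '.001 0 -.03 0 -.14 0;.001 0 -.06 0 -.28 0;.001 0 -.083 0 -.42 0;.001 0 -.083 0 -.56 0;.001 0 -.083 0 -.69 0;.001 0.02 -.083 0 -.69 0;.001 0.02 -.083 0 -.69 0'
python3 go.py .618 -.175 .138 145
```

```text
time: 12.45
ee_pos: [0.6162, -0.1746, 0.2145]
tcp_rot: [-89.9, -0.3, 145.0]
wrist_force: [-1.0, 0.7, 0.3]
opening: 0.0855
t 12.45 pos [ 0.6162 -0.1746  0.2145] rot [-89.89  -0.34 145.01] F [-1.   0.7  0.3] q6 -70.8
shift [-0.0022  0.0765 -0.0008] turn [-0.002   0.0001  0.0059]
```

```bash
python3 -m crank '-.001 .03 -.0005 0 0 0;-.001 .06 -.0005 0 0 0;-.001 .076 -.0005 0 0 0;-.001 .076 -.0005 0 0 0;-.001 .076 -.0005 0 0 0'
python3 go.py .618 -.175 .138 145
```

```text
time: 12.95
ee_pos: [0.6182, -0.1751, 0.1431]
tcp_rot: [-90.0, -0.0, 145.0]
wrist_force: [0.0, -0.3, 0.6]
opening: 0.0848
t 12.95 pos [ 0.6182 -0.1751  0.1431] rot [-8.9990e+01 -4.0000e-02  1.4499e+02] F [ 0.  -0.3  0.6] q6 -70.8
shift [0.0002 0.0051 0.    ] turn [-0.0002 -0.0001  0.0007]
```

```bash
python3 -m crank '0 .004 0 0 0 0;0 .004 0 0 0 0;0 .004 0 0 0 0;0 .004 0 0 0 0;0 .004 0 0 0 0;0 .004 0 0 0 0;0 .004 0 0 0 0;0 .004 0 0 0 0' 1 30
python3 -m crank '0 0 0 0 0 0;0 0 0 0 0 0'
cat > st.py <<'E'
from workcell import bot
import numpy as np
ss=[bot.get_obs() for _ in range(1)]
s=ss[-1]; yaw=s['tcp_rot'][2]; y=np.radians(yaw)
F=s['wrist_force']; print('yaw',round(yaw,1),'q6',s['q'][5].round(1),'pos',s['ee_pos'].round(4),'F',F.round(1),'Ftool x',round(F[0]*np.cos(y)+F[1]*np.sin(y),1),'T',s['torque'].round(3),'j6',s['joint_efforts'][5].round(3),'open',round(s['opening'],4))
E
python3 st.py
```

```text
time: 13.75
ee_pos: [0.6184, -0.1751, 0.1393]
tcp_rot: [-90.0, 0.0, 145.0]
wrist_force: [-2.1, 0.9, 6.2]
opening: 0.0269
time: 13.95
ee_pos: [0.6184, -0.175, 0.1393]
tcp_rot: [-90.0, 0.0, 145.0]
wrist_force: [-2.5, 1.4, 5.1]
opening: 0.0271
yaw 145.0 q6 -70.8 pos [ 0.6184 -0.175   0.1393] F [-2.5  1.4  5.1] Ftool x 2.9 T [ 0.271  0.505 -0.011] j6 -0.004 open 0.0271
```

```bash
python3 -m crank '0 .00045 0 0 .14 0;0 .0009 0 0 .28 0;0 .0013 0 0 .42 0;0 .0018 0 0 .56 0'; python3 st.py
python3 -m crank '0 .00045 0 0 .14 0;0 .0009 0 0 .28 0;0 .0013 0 0 .42 0'; python3 st.py
```

```text
time: 14.35
ee_pos: [0.6182, -0.1748, 0.1375]
tcp_rot: [-90.0, -0.0, 112.6]
wrist_force: [-3.7, 3.7, 6.9]
opening: 0.0273
yaw 112.6 q6 -38.4 pos [ 0.6182 -0.1748  0.1375] F [-3.7  3.7  6.9] Ftool x 4.9 T [ 0.583  0.783 -0.03 ] j6 -2.293 open 0.0273
time: 14.65
ee_pos: [0.6182, -0.1746, 0.1362]
tcp_rot: [-90.0, -0.0, 88.6]
wrist_force: [-3.2, 4.4, 6.9]
opening: 0.0269
yaw 88.6 q6 -14.3 pos [ 0.6182 -0.1746  0.1362] F [-3.2  4.4  6.9] Ftool x 4.4 T [0.812 0.751 0.045] j6 -2.293 open 0.0269
```

```bash
python3 -m crank '.0004 .00045 .0002 0 .14 0;.0004 .0009 .0002 0 .28 0'; python3 st.py
python3 -m crank '0 .00045 0 0 .14 0;0 .0009 0 0 .28 0'; python3 st.py
```

```text
time: 14.85
ee_pos: [0.6181, -0.1743, 0.1353]
tcp_rot: [-90.0, -0.0, 72.5]
wrist_force: [-2.4, 3.4, 6.5]
opening: 0.0269
yaw 72.5 q6 1.7 pos [ 0.6181 -0.1743  0.1353] F [-2.4  3.4  6.5] Ftool x 2.5 T [0.669 0.577 0.   ] j6 -2.287 open 0.0269
time: 15.05
ee_pos: [0.6182, -0.1742, 0.1344]
tcp_rot: [-90.0, -0.0, 56.5]
wrist_force: [-3.1, 3.7, 5.9]
opening: 0.0272
yaw 56.5 q6 17.8 pos [ 0.6182 -0.1742  0.1344] F [-3.1  3.7  5.9] Ftool x 1.4 T [ 0.793  0.583 -0.014] j6 -2.293 open 0.0272
```

```bash
cat > av.py <<'E'
from workcell import bot,vision
import numpy as np
r=[]
for i in range(5):
    vision.camera('side'); s=bot.get_obs(); r.append([*s['torque'],*s['wrist_force']])
print('t',round(s['time'],2),'yaw',s['tcp_rot'][2].round(1),'q6',s['q'][5].round(1),'z',s['ee_pos'][2].round(4),'mean T,F',np.mean(r,0).round(3),'Tz',np.array(r)[:,2].round(3))
E
python3 av.py
python3 -m crank '0 .00045 0 0 .14 0;0 .0009 0 0 .28 0'; python3 av.py
```

```text
t 15.3 yaw 56.8 q6 17.4 z 0.1344 mean T,F [ 0.763  0.579 -0.064 -3.188  3.931  5.989] Tz [-0.088 -0.063 -0.049 -0.053 -0.068]
time: 15.5
ee_pos: [0.6183, -0.1741, 0.1335]
tcp_rot: [-90.0, -0.1, 40.5]
wrist_force: [-1.2, 4.2, 6.3]
opening: 0.0268
t 15.75 yaw 40.8 q6 33.5 z 0.1335 mean T,F [ 0.89   0.519 -0.068 -2.315  4.405  6.523] Tz [-0.092 -0.045 -0.107 -0.037 -0.057]
```

```bash
python3 -m crank '0 .0004 0 0 .12 0;0 .0006 0 0 .18 0;0 .0007 0 0 .22 0;0 .0008 0 0 .24 0;0 .0008 0 0 .26 0'; python3 av.py
python3 -m crank '0 .0004 0 0 .12 0;0 .0006 0 0 .18 0;0 .0007 0 0 .22 0;0 .0008 0 0 .24 0;0 .0008 0 0 .26 0'; python3 av.py
```

```text
time: 16.25
ee_pos: [0.6184, -0.174, 0.1327]
tcp_rot: [-90.0, -0.1, 25.8]
wrist_force: [-1.5, 4.8, 5.4]
opening: 0.027
t 16.5 yaw 25.9 q6 48.4 z 0.1327 mean T,F [ 0.942  0.435 -0.055 -1.63   4.73   6.012] Tz [-0.018 -0.034 -0.041 -0.089 -0.09 ]
time: 17.0
ee_pos: [0.6185, -0.1739, 0.132]
tcp_rot: [-89.9, -0.1, 10.9]
wrist_force: [-2.0, 5.4, 5.5]
opening: 0.0274
t 17.25 yaw 11.0 q6 63.3 z 0.132 mean T,F [ 1.038  0.303 -0.    -1.571  4.743  6.058] Tz [-0.008  0.013  0.028 -0.012 -0.023]
```

```bash
for i in 1 2; do :; done
python3 -m crank '0 .0003 0 0 .08 0;0 .0004 0 0 .12 0;0 .00045 0 0 .14 0;0 .0005 0 0 .16 0'; python3 av.py
python3 -m crank '0 .0003 0 0 .08 0;0 .0004 0 0 .12 0;0 .00045 0 0 .14 0;0 .0005 0 0 .16 0'; python3 av.py
```

```text
time: 17.65
ee_pos: [0.6186, -0.1739, 0.1318]
tcp_rot: [-89.9, -0.1, 1.8]
wrist_force: [-1.9, 4.8, 7.4]
opening: 0.027
t 17.9 yaw 1.8 q6 72.4 z 0.1318 mean T,F [ 1.083  0.368  0.024 -1.459  5.007  7.364] Tz [ 0.094  0.042  0.022 -0.023 -0.015]
time: 18.3
ee_pos: [0.6187, -0.1739, 0.1317]
tcp_rot: [-89.9, -0.1, -7.4]
wrist_force: [-2.1, 6.2, 8.6]
opening: 0.027
t 18.55 yaw -7.3 q6 81.6 z 0.1317 mean T,F [ 1.094  0.446  0.038 -1.787  5.586  9.584] Tz [0.041 0.008 0.078 0.008 0.055]
```

The tool stopped descending at z≈0.1317 while Fz and torque rose, so the spindle is down on the tongue. I'll relax the downward command and turn a little further to slip the ratchet.

```bash
python3 -m crank '0 -.0004 0 0 .06 0;0 -.0006 0 0 .12 0;0 -.0006 0 0 .16 0;0 -.0006 0 0 .19 0;0 -.0006 0 0 .21 0'; python3 av.py
python3 -m crank '0 0 0 0 .06 0;0 0 0 0 .12 0;0 0 0 0 .16 0;0 0 0 0 .19 0;0 0 0 0 .21 0'; python3 av.py
```

```text
time: 19.05
ee_pos: [0.6188, -0.1739, 0.1318]
tcp_rot: [-89.9, -0.1, -19.4]
wrist_force: [0.1, 5.0, 6.3]
opening: 0.0269
t 19.3 yaw -19.4 q6 93.6 z 0.1318 mean T,F [1.08  0.079 0.042 0.079 5.206 6.44 ] Tz [0.064 0.043 0.059 0.042 0.002]
time: 19.8
ee_pos: [0.6189, -0.1739, 0.1318]
tcp_rot: [-89.9, -0.1, -31.5]
wrist_force: [0.7, 5.0, 5.5]
opening: 0.0272
t 20.05 yaw -31.4 q6 105.7 z 0.1318 mean T,F [ 1.064 -0.027  0.057  0.234  4.896  6.183] Tz [0.088 0.049 0.048 0.057 0.042]
```

```bash
python3 -m crank '0 0 0 0 0 0;0 0 0 0 0 0;0 0 0 0 0 0;0 0 0 0 0 0;0 0 0 0 0 0;0 0 0 0 0 0' -1
python3 -m crank '0 -.01 0 0 0 0;0 -.04 0 0 0 0;0 -.07 0 0 0 0;0 -.108 0 0 0 0;0 -.108 0 0 0 0'
python3 -m crank '0 0 0 0 -.14 0;0 0 0 0 -.28 0;0 0 0 0 -.42 0;0 0 0 0 -.56 0;0 0 0 0 -.7 0;0 0 0 0 -.84 0;0 0 0 0 -.98 0;0 0 0 0 -1.12 0'
python3 go.py .538 -.1982 .24 105.5
```

```text
time: 20.65
ee_pos: [0.6181, -0.1748, 0.1308]
tcp_rot: [-90.0, 0.0, -31.5]
wrist_force: [-0.0, 0.2, -0.1]
opening: 0.0851
time: 21.15
ee_pos: [0.6194, -0.1751, 0.2457]
tcp_rot: [-89.9, -0.5, -31.5]
wrist_force: [1.0, -0.2, 1.1]
opening: 0.0854
time: 21.95
ee_pos: [0.6181, -0.1747, 0.2392]
tcp_rot: [-90.0, -0.0, 33.0]
wrist_force: [-0.3, -0.2, -0.7]
opening: 0.0854
t 21.95 pos [ 0.6181 -0.1747  0.2392] rot [-90.01  -0.    33.05] F [-0.3 -0.2 -0.7] q6 41.2
shift [-0.08   -0.0008  0.024 ] turn [ 1.0000e-04 -1.2646e+00  0.0000e+00]
```

```bash
python3 -m crank '-.02 0 .006 0 -.14 0;-.04 0 .012 0 -.28 0;-.06 0 .018 0 -.42 0;-.08 -.001 .024 0 -.56 0;-.08 -.001 .024 0 -.7 0;-.08 -.001 .024 0 -.84 0;-.08 -.001 .024 0 -.98 0;-.08 -.001 .024 0 -1.12 0'
python3 -m crank '0 0 0 0 -.143 0;0 0 0 0 -.143 0;0 0 0 0 -.143 0'
python3 - <<'E'
from h import *
s=bot.get_obs(); print(s['ee_pos'],s['tcp_rot'],s['wrist_force'])
c,im=snap('wrist','w5'); np.save('w5c.npy',np.array([*c[0].ravel(),*c[1].ravel(),*c[2]]))
cs,ims=snap('side','s5')
old=cv2.imread('pics/w4.png')
f=lambda x:cv2.resize(x[150:320,260:370],None,fx=3.5,fy=3.5,interpolation=cv2.INTER_CUBIC)
g=lambda x:cv2.resize(x,None,fx=4.2,fy=4.2,interpolation=cv2.INTER_CUBIC)
so=cv2.imread('pics/s4.png')
# left: before, right: after
v=np.hstack([f(old),f(im[:,:,::-1])]); print(v.shape)
cv2.imwrite('pics/c5.png',v)
S=np.vstack([g(so[225:290,320:395]),g(ims[225:290,320:395,::-1])]); print(S.shape)
cv2.imwrite('pics/c6.png',cv2.convertScaleAbs(S,alpha=1.3))
E
```

```text
time: 22.75
ee_pos: [0.5378, -0.1978, 0.2403]
tcp_rot: [-90.0, 0.0, 97.2]
wrist_force: [0.6, -0.0, -0.7]
opening: 0.0854
time: 23.05
ee_pos: [0.5379, -0.1977, 0.2402]
tcp_rot: [-90.0, 0.0, 104.8]
wrist_force: [-0.6, 0.0, -0.4]
opening: 0.0854
[ 0.53791521 -0.19773274  0.24015253] [-9.00107622e+01  8.09952659e-03  1.04841247e+02] [-0.55207358  0.01933219 -0.36857942]
(595, 770, 3)
(546, 315, 3)
```

View pics/c5.png

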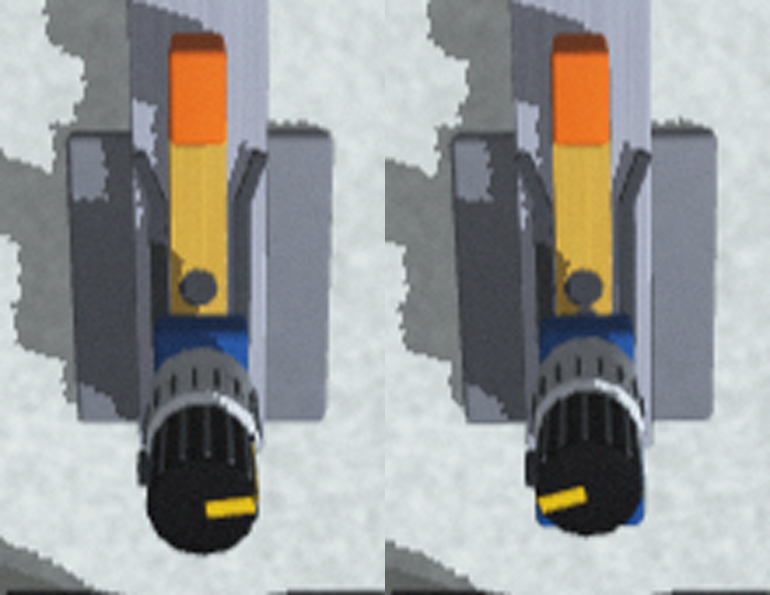

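Before and after views: the die is unmoved and in the channel. The yellow mark went from image-right to image-left, about 171–176° clockwise. The knob rim's lower edge moved from crop y 553 to 535. I'll turn that into descent and slip.

Run:
```python
from h import *
from scipy.optimize import brentq
def L(n):
    a=np.load(n); return (a[:9].reshape(3,3),a[9:18].reshape(3,3),a[18:])
ex=np.array([.9636,.2672,0]); O=np.array([.618,-.175,0])
zs=[]
for n,v in (('w4c.npy',553),('w5c.npy',535)):
    c=L(n); f=lambda z: proj(c,O+.014*ex+[0,0,z])[1]-(150+v/3.5)
    zs.append(brentq(f,.1,.2))
d=zs[0]-zs[1]; print(zs,'descent mm',d*1e3,'thimble',d/.00318,'slip',3.03-d/.00318)
```

```text
[0.15439779979418497, 0.1474143422318225] descent mm 6.98345756236246 thimble 2.1960558372208996 slip 0.8339441627791002
```

View pics/c6.png

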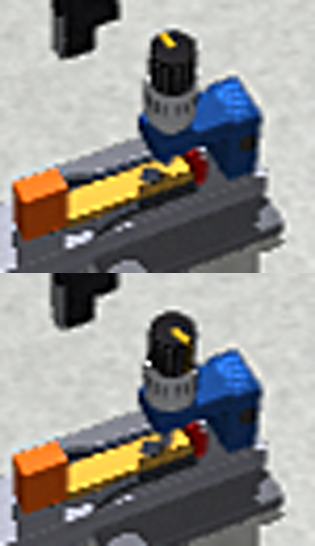

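The side view shows the die still home against the red stop and the spindle down on the tongue. Every slip estimate (0.65–0.83 rad) lies inside 0.2–1.57, so I'm handing in.

```bash
python3 -c "
from workcell import bot
print(bot.job_done(), bot.get_obs()['time'])"
```

```text
the job is handed in; nothing more can be done
the job is handed in; nothing more can be done
```

The smallest brass die (100 mm; the other two measured about 129 and 136 mm) is seated in the guide channel and clamped. I handed the job in at about 23 s.

- **Seating:** The die stopped at the position the stop should be in, with a push of about 9 N. After that I released it and lifted clear.
- **Clamping:** I turned the knob about 3.0 rad clockwise. It came down about 7 to 7.5 mm before the spindle met the tongue.
- **Slip:** The ratchet slip works out at about 0.65 to 0.83 rad, inside the 0.2 to 1.57 wanted. It was not measured directly. The lower figure comes from the tool's height and rotation, the upper from before-and-after wrist images.
- **Last images:** They show the die home at the red stop with the spindle on it, and the robot clear of everything.

**Checks that disagreed:**
- The top camera was off by about 4 to 5 mm in x, so I relied on the wrist camera, which the side camera supported.
- The torque reading was noisy with a shifted zero, so the moment of slipping was judged from the knob no longer sinking and the torque levelling off.
- I did not check the other objects in a last picture. The robot stayed clear of them throughout.

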